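# Turn the syrup carousel to the cup and hold it there

## Robot

A 6-joint arm with a two-finger parallel gripper is mounted at the origin on the work surface. World frame = base frame: x ahead of the robot, y to its left, z up, the work surface at z = 0. Lengths are in m, angles in rad, forces in N, time in s.
With the tool pointing down it reaches from about 0.325 to 0.775 m from the base axis. Payload 9.3 kg.
Tool frame: the origin (TCP) lies on the centre line of the jaws, within the pads' length; the fingertips stand 8 mm ahead of it and the grasp point (between the pads) lies 11 mm behind it; y points along the fingers, x is the direction in which the jaws open and shut, and the axes are right-handed (so a half turn about y gives the same grasp; the last joint's range is limited). The gripper opens to 85 mm and grips with 20 to 120 N. Pads are 22 mm wide; open, the fingers measure 114 mm over their backs; the gripper's body (76 mm by 85 mm) begins 54 mm behind the grasp point. The pads swing forward as they close: fully open they stand 13 mm farther back than shut.
Start: joints at [1.159, 0.259, 0.021, 1.334, 0, 1.418], TCP at [0.141, 0.532, 0.239] pointing down, gripper open.
Joint ranges: [-3.04, 3.04], [-0.91, 1.82], [-1.04, 1.36], [-1.92, 1.95], [-1.52, 1.45], [-3.14, 3.14]. Speed limits (rad/s): [2.22, 2.22, 2.79, 3.14, 3.14, 3.14].

## Interface

Orientations are given as [roll, pitch, yaw] about the fixed x, y, z axes, in that order (R = Rz(yaw) Ry(pitch) Rx(roll)).
In Python, from workcell import ctrl gives the robot as it stands. The module is installed in compiled form; this text tells all that it offers.
- The arm moves only by the tool servo_tool, never from a script. Its argument "motion" is text: rows parted by semicolons, each of 5 numbers parted by spaces: the shift along the tool's x, y, z in units of 75 mm (1.0 is 75 mm), then the turn about the tool's y in units of 30 degrees (1.0 is 30 degrees), then the gripper's target within -1 to 1 (fully open at 1, half-way at 0, shut at -1). In form: tx ty tz turn grip; .... A call has 1 to 10 rows; each row shifts and turns the pose as measured when the row begins, along the tool's axes as they then stand; what a row does not reach is not made up. A row lasts 1/8 s, in which the tool goes at most 62.5 mm and 10.7 degrees, less where a joint would pass 70% of its speed; a pose out of reach is approached as far as the arm can. A call with a number of a shift or a turn outside -1 to 1 is refused whole. A call with a gripper value outside its range is refused whole. The fingers move at their own pace and stop on an object; the grip force is fixed at half the most. Time passes only in rows, so rows that do not move let the fingers close. It gives the time, the measured TCP pose, the force and the opening at its end, in the units of the state.
- ctrl.observe(): the state, without advancing time (a new reading comes with each control period).
- ctrl.capture(name): name is "scene" or "top" or "wrist"; returns a dict with "img" (400x640x3 uint8, red, green, blue), "intrinsics" (3x3 intrinsics, pixels), "R" (3x3) and "t" (3): a world point X has camera coordinates R X + t. Camera axes: x right, y down, z forward; pixel columns grow to the right and rows downward; lengths in m; the calibration is good to about 2 mm. A picture is of the moment at which its call begins. There is no depth.
- ctrl.finish_job(): hands the job in, once; it reports no verdict.
The state is a dict: "clock": time; "joint_positions": joint angles; "qd": joint speeds; "tau": joint torques, N m; "position": TCP position; "tool_rot": TCP orientation; "wrist_force": force on the tool from outside, world axes, zero at the start; "ft_torque": the same for the moment, N m; "finger_gap": finger opening in m.
Only numpy, scipy, OpenCV 4.12 (cv2) and the standard library are available. Lean on these libraries where they do the work, as an engineer would, in place of code of your own. Each camera call takes 0.05 s, during which the arm holds its last target.

## Task

A colleague is about to pump a shot of syrup from the shorter of the two pump bottles. Take the carousel by the loop handle on top, turn it gently until that bottle's spout is over the middle of the cup waiting on the drip tray, and finish while still gripping the handle, holding the carousel still for the pumping. Leave the cup and everything else where it stands, and do not touch the bottles and jars.

Things in the scene. Friction and masses are not known exactly. Their poses are not given: they have to be found in the camera images.
- handle: steel loop handle with a wooden grip bar on the carousel's post, turns with it. Origin: middle of its level grip bar, on the turning axis, 274 mm above the counter. The bar runs along own x: 80 mm long, 12 mm thick (own y), 18 mm high (9 above and below the origin); under it a window 37 mm high, then the post. Pinch it across its thickness. At bar height all else is over 65 mm from the axis.
- axis (a point): point on the carousel's turning axis, on the counter mat 4 mm above the counter; it does not turn.
- carousel (a joint): turn of the carousel from its start (0), rad, positive counter-clockwise from above; turns endlessly either way on a bearing with friction (0.12 N m, more with speed), stays where left. Disc 284 mm across, its top 26 mm above the counter; five square wire pockets, 36 mm high, centred 100 mm from the axis, 72 degrees apart.
- short_pump: the shorter pump bottle, the wanted one: square brown bottle 60 x 60 x 100 mm with white pump, 175 mm tall in all, standing in a pocket; origin at the centre of its underside; its spout points outward along its own x.
- short_spout (a point): the mouth of the shorter bottle's spout, 85 mm out from the bottle's middle and 185 mm from the carousel axis, about 172 mm above the counter: this must be over the cup's middle.
- tall_pump: the taller pump bottle, otherwise alike: square brown bottle 60 x 60 x 140 mm, 215 mm tall in all, two pockets counter-clockwise (seen from above) from the shorter one; origin at the centre of its underside.
- canister: white round canister with wooden lid and knob, 62 mm across, 108 mm tall, in a pocket; origin at the centre of its underside.
- shaker: steel shaker with domed top, 60 mm across, 106 mm tall, in a pocket; origin at the centre of its underside.
- stirrer_pot: open steel pot with wooden stirrers, 60 mm across, 137 mm tall with the stirrers, in a pocket; origin at the centre of its underside.
- cup: the paper cup waiting on the drip tray, 72 mm across the mouth, 92 mm tall, origin at the centre of its underside 29 mm above the counter; it stands about 187 mm from the carousel axis, on the far side from the robot.
- cup_mouth (a point): centre of the cup's mouth, 92 mm above its underside, 121 mm above the counter.
- jug: small steel milk jug beside the drip tray, 76 mm across, 85 mm tall; origin at the centre of its underside. To be left alone.
- squeeze_bottle: white squeeze bottle beside the drip tray, 58 mm across, 151 mm tall; origin at the centre of its underside. To be left alone.
- carton: gable-top carton at the left, 95 x 95 x 254 mm; origin at the centre of its underside. To be left alone.
- lid_stack: stack of black cup lids at the right, 90 mm across, 40 mm high; origin at the centre of its underside. To be left alone.
Not all that is in view belongs to the job. What is shaped like the stirrer_pot but orange or pink is not meant.

How it is judged:
On the way, in this order (a step that is already met when the one before it is completed fails the run):
1. the handle is gripped while the shorter bottle's spout is still well away from the cup (contact force between the fingers and handle above 3 N and horizontal distance between short_spout and cup_mouth above 0.08 m), for 0.2 s.
2. the shorter bottle's spout has been brought over the cup by the handle and stands still there (horizontal distance between short_spout and cup_mouth below 0.018 m and contact force between the fingers and handle above 3 N and velocity of joint carousel between -0.05 and 0.05 rad/s), for 0.3 s.
At the end, for the whole second after the job is handed in: Seen from above, the shorter bottle's spout is within 18 mm of the middle of the cup's mouth; carousel at rest (below 0.05 rad/s), fingers on its handle with over 3 N; all jars upright in their pockets, cup upright within 10 mm of its place, other things within 20 mm (all of step 2 and angle between each of short_pump, tall_pump, canister, shaker, stirrer_pot, cup's own z axis and vertical below 0.1 rad and horizontal distance between short_pump and axis between 0.088 and 0.112 m and horizontal distance between tall_pump and axis between 0.088 and 0.112 m and horizontal distance between canister and axis between 0.088 and 0.112 m and horizontal distance between shaker and axis between 0.088 and 0.112 m and horizontal distance between stirrer_pot and axis between 0.088 and 0.112 m and height (world z) of each of short_pump, tall_pump, canister, shaker, stirrer_pot below 0.05 m and distance of cup from where it was at the start of the episode below 0.01 m and distance of each of jug, squeeze_bottle, carton, lid_stack from where it was at the start of the episode below 0.02 m); the arm keeps its last pose, push and grip.
It fails at once if a bottle, jar or pot on the carousel, or the cup, is touched by the robot with more than 2 N (contact force between any of the fingers, the arm and short_pump above 2 N or contact force between any of the fingers, the arm and tall_pump above 2 N or contact force between any of the fingers, the arm and canister above 2 N or contact force between any of the fingers, the arm and shaker above 2 N or contact force between any of the fingers, the arm and stirrer_pot above 2 N or contact force between any of the fingers, the arm and cup above 2 N).
It fails at once if the carousel is spun faster than 4.5 rad/s (velocity of joint carousel above 4.5 rad/s or velocity of joint carousel below -4.5 rad/s).
It fails at once if something on the carousel, or the cup, tips by more than 15 degrees (angle between any of short_pump, tall_pump, canister, shaker, stirrer_pot, cup's own z axis and vertical above 0.26 rad).
It fails at once if the cup is shifted by more than 15 mm, or the jug, squeeze bottle, carton or lid stack by more than 30 mm (distance of cup from where it was at the start of the episode above 0.015 m or distance of any of jug, squeeze_bottle, carton, lid_stack from where it was at the start of the episode above 0.03 m).
It also fails if it takes over 42 s, if anything falls off the work surface, if the arm or the gripper's body presses on something with over 40 N, if the wrist force passes 120 N, or if a joint passes its speed limit or range.

## Working session

There is one attempt and no reset: what is moved stays moved. The work goes in short steps, Python scripts to look and compute and a tool call to move; the robot and the scene stay as the last step left them, time stands still between calls to the robot, and variables do not carry over. Pictures are saved under pics/ and viewed, and the job is handed in when it is done.

Besides the shell and the picture viewer there is one more tool, called after "Call:" as name(argument=value, ...) on one line, values as JSON. servo_tool: Moves the arm, as the interface text tells. Shifts and turns lie within -1 to 1; 1 stands for 75 mm of shift or 30 degrees of turn. Its arguments: {"type":"object","properties":{"motion":{"type":"string"}},"required":["motion"]}

```bash
mkdir -p pics
cat > h.py <<'E'
import numpy as np,cv2
from workcell import ctrl
def cap(n,f):
    c=ctrl.capture(n); cv2.imwrite('pics/'+f,c['img'][:,:,::-1]); np.savez('pics/'+f[:-4],**{k:np.array(c[k]) for k in('img','intrinsics','R','t')}); return c
def ray(c,u,v):
    K,R,t=[np.array(c[k]) for k in('intrinsics','R','t')]
    d=R.T@np.linalg.solve(K,[u,v,1.]); return -R.T@t,d
def plane(c,u,v,z):
    o,d=ray(c,u,v); return o+d*(z-o[2])/d[2]
def proj(c,X):
    p=np.array(c['intrinsics'])@(np.array(c['R'])@np.array(X)+np.array(c['t'])); return p[:2]/p[2]
E
python3 - <<'E'
from h import *
for n in('scene','top'): 
    c=cap(n,n+'0.png'); print(n,ray(c,320,200))
print(ctrl.observe())
E
```

```text
scene (array([ 1.28322886, -0.35391304,  1.1225532 ]), array([-0.57950898,  0.27241569, -0.76838992]))
top (array([0.46024158, 0.04062562, 1.42081414]), array([ 0.08826225, -0.02417931, -0.99596437]))
{'clock': 0.1, 'joint_positions': array([ 1.15940943e+00,  2.59159694e-01,  2.08191099e-02,  1.33367306e+00,
       -9.14972759e-06,  1.41821986e+00]), 'qd': array([-0.00168283, -0.00078943,  0.00043418, -0.00052982, -0.00054557,
        0.00042335]), 'tau': array([ 5.67903800e-03, -5.56695235e+01,  3.45071054e+01,  1.16752044e-02,
       -1.56688957e-04,  1.64530132e-05]), 'position': array([0.14066038, 0.53146338, 0.23870637]), 'tool_rot': array([-1.57062036e+00,  1.20456345e-03,  1.31198600e+00]), 'wrist_force': array([ 0.90255436, -0.21838304,  0.48512789]), 'ft_torque': array([ 0.00453061, -0.01228203,  0.00193189]), 'finger_gap': 0.0856240930865518}
```

View pics/scene0.png

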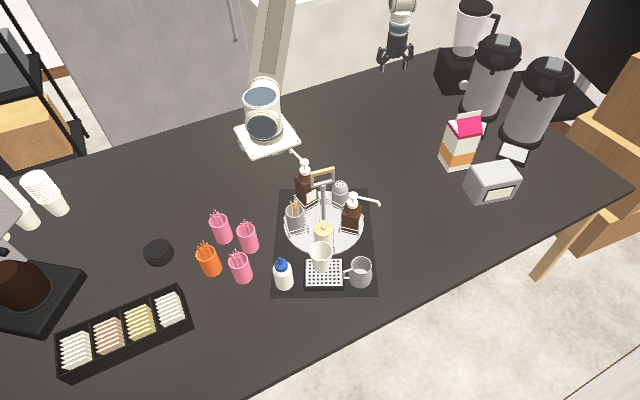

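View pics/top0.png

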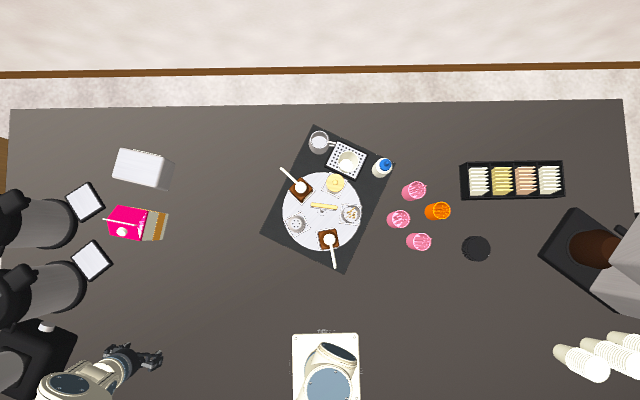

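Run:
```python
import cv2
a=cv2.imread('pics/scene0.png')[135:300,260:400]; b=cv2.imread('pics/top0.png')[120:280,250:410]
cv2.imwrite('pics/cs.png',cv2.resize(a,None,fx=3.6,fy=3.6,interpolation=3)); cv2.imwrite('pics/ct.png',cv2.resize(b,None,fx=3.7,fy=3.7,interpolation=3))
```

```text
(no output)
```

View pics/cs.png

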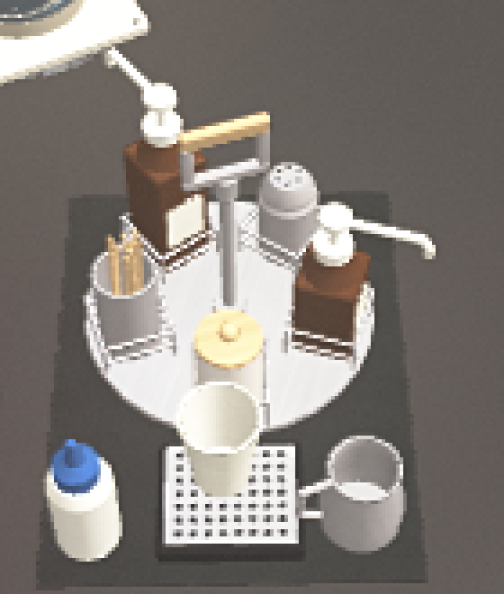

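View pics/ct.png

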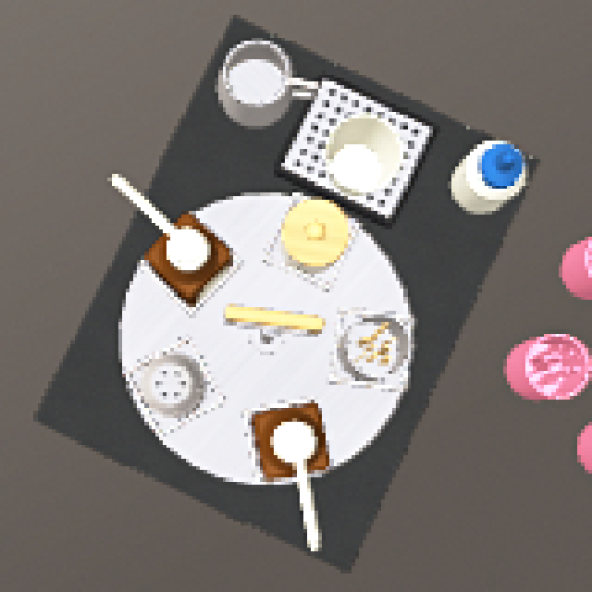

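The short pump bottle is the one at top px (301,187) and scene px (352,212). The taller brown one is at top (329,240) and scene (304,185), two pockets counter-clockwise. For the handle, the only candidate is the wooden bar at top (324,206) and scene (322,172). The cup with the mouth on the drip tray is at top (347,160). The white cup stack, jug and pink or orange pots don't fit the description. Next I'll measure these.

```bash
cat > m.py <<'E'
from h import *
def tri(c1,p1,c2,p2):
    o1,d1=ray(c1,*p1);o2,d2=ray(c2,*p2)
    A=np.c_[d1,-d2];s=np.linalg.lstsq(A,o2-o1,rcond=None)[0]
    a,b=o1+d1*s[0],o2+d2*s[1];return (a+b)/2,np.linalg.norm(a-b)
E
python3 - <<'E'
from m import *
S=dict(np.load('pics/scene0.npz'));T=dict(np.load('pics/top0.npz'))
# crop->px
ts=lambda u,v:((u+.5)/3.6+260-.5,(v+.5)/3.6+135-.5); tt=lambda u,v:((u+.5)/3.7+250-.5,(v+.5)/3.7+120-.5)
# wood mask of bar in top
img=T['img'][:,:,::-1];hsv=cv2.cvtColor(img,cv2.COLOR_BGR2HSV)
m=cv2.inRange(hsv,(15,60,120),(32,255,255));r=np.zeros_like(m);r[200:213,308:341]=m[200:213,308:341]
p=cv2.findNonZero(r)[:,0].astype(float);rc=cv2.minAreaRect(p.astype(np.float32));print('bar top',p.mean(0),rc)
bc=plane(T,*p.mean(0),0.282);print('bar c',bc)
b=cv2.boxPoints(rc);e=sorted([b[0],b[1],b[2],b[3]],key=lambda q:q[0]);l=(e[0]+e[1])/2;rr=(e[2]+e[3])/2
P,Q=plane(T,*l,.282),plane(T,*rr,.282);print('ends',P,Q,np.linalg.norm(P-Q),np.degrees(np.arctan2(*(P-Q)[[1,0]])))
hs=cv2.cvtColor(S['img'][:,:,::-1].copy(),cv2.COLOR_BGR2HSV)
m=cv2.inRange(hs,(13,60,120),(32,255,255));r=np.zeros_like(m);r[163:180,308:340]=m[163:180,308:340]
p2=cv2.findNonZero(r)[:,0].astype(float);print('bar tri',tri(T,p.mean(0),S,p2.mean(0)))
# disc
m=cv2.inRange(hsv,(0,0,190),(180,40,255));r=np.zeros_like(m);r[168:255,278:366]=m[168:255,278:366]
n,lab,st,ce=cv2.connectedComponentsWithStats(r);i=1+np.argmax(st[1:,4]);
h=cv2.convexHull(cv2.findNonZero((lab==i).astype(np.uint8)))
(cx,cy),rad=cv2.minEnclosingCircle(h);E=cv2.fitEllipse(h);print('disc',cx,cy,rad,E,plane(T,cx,cy,.026),plane(T,*E[0],.026))
print('spout T plane',plane(T,*tt(116,180),.175),'S',plane(S,*ts(430,250),.168),tri(T,tt(116,180),S,ts(430,244)))
print('bottle pump top',tri(T,tt(187,249),S,ts(336,215)))
print('cup mouth T',plane(T,*tt(366,151),.121),'S',plane(S,*ts(218,417),.121))
print(tri(T,tt(366,151),S,ts(218,417)))
for n,q in dict(carton=(135,222)).items(): print(n,plane(T,*q,.25))
E
```

```text
bar top [323.79464286 205.59821429] ((323.9219055175781, 205.5985107421875), (26.298967361450195, 4.138854026794434), 7.4314093589782715)
bar c [0.5445105  0.00223391 0.282     ]
ends [0.5502394  0.03989874 0.282     ] [ 0.53876602 -0.03617019  0.282     ] 0.0769293285320935 81.42280602759287
bar tri (array([0.54521079, 0.00215388, 0.27381025]), np.float64(0.00043509725128174634))
disc 322.84991455078125 213.31646728515625 41.930686950683594 ((321.6925048828125, 211.83653259277344), (77.87799072265625, 81.3179702758789), 164.9321746826172) [ 0.53586466 -0.0023912   0.026     ] [0.54124104 0.00163026 0.026     ]
spout T plane [0.67585287 0.13408711 0.175     ] S [0.66643711 0.14302134 0.168     ] (array([0.67404632, 0.13420972, 0.18936939]), np.float64(0.0027295553050441187))
bottle pump top (array([0.61233574, 0.07452097, 0.19698459]), np.float64(0.00432108459744645))
cup mouth T [ 0.70778675 -0.09039711  0.121     ] S [ 0.70649309 -0.08838356  0.121     ]
(array([ 0.70760011, -0.08958643,  0.12339928]), np.float64(0.0012595144580281584))
carton [0.50899383 0.56461453 0.25      ]
```

Call:
servo_tool(motion="0 -0.8 0 0 1; 0 -0.7 0 0 1; 0 0 0 -0.35 1; 0 0 0 -0.35 1; 0 0 0 -0.35 1; 0 0 0 -0.35 1; 0 0 0 -0.35 1; 0 0 0 -0.35 1; 0 0 0 -0.35 1; 0 0 0 -0.35 1")

```text
clock: 1.35
position: [0.1401, 0.5301, 0.3501]
tool_rot: [-1.559, -0.001, 2.813]
wrist_force: [-0.0, -0.3, -1.0]
finger_gap: 0.0853
```

Call:
servo_tool(motion="0 0 0 -0.34 1; -0.49 0 0.47 0 1; -0.49 0 0.47 0 1; -0.49 0 0.47 0 1; -0.49 0 0.47 0 1; -0.49 0 0.47 0 1; -0.49 0 0.47 0 1; -0.49 0 0.47 0 1; -0.49 0 0.47 0 1; 0 0 0 0 1")

```text
clock: 2.6
position: [0.398, 0.1997, 0.3485]
tool_rot: [-1.554, -0.007, 3.003]
wrist_force: [-0.6, -0.3, -0.5]
finger_gap: 0.0851
```

```bash
cat > go.py <<'E'
from h import *
import sys
from scipy.spatial.transform import Rotation as Ro
s=ctrl.observe();R=Ro.from_euler('xyz',s['tool_rot'])
tg=np.array([float(v) for v in sys.argv[1:4]])
print('units',(R.inv().apply(tg-s['position'])/.075).round(3),'yaw',np.degrees(s['tool_rot']).round(2),s['position'].round(4),'j6',s['joint_positions'].round(2),s['wrist_force'].round(1),s['ft_torque'].round(2),s['finger_gap'],s['clock'])
E
python3 go.py .5445 .0022 .35
```

```text
units [-2.3    0.004  2.338] yaw [-89.02  -0.4  172.03] [0.398  0.1997 0.3485] j6 [ 0.28  0.08  0.07  1.58 -0.01 -1.15] [-0.6 -0.3 -0.5] [-0.02  0.03  0.01] 0.08514229460461825 2.6
```

Call:
servo_tool(motion="-0.5 0 0.51 0 1; -0.5 0 0.51 0 1; -0.5 0 0.51 0 1; -0.5 0 0.51 0 1; -0.2 0 0.21 0 1; 0 0 0 0 1")

```text
clock: 3.35
position: [0.5406, 0.0082, 0.3487]
tool_rot: [-1.556, -0.01, 3.007]
wrist_force: [-0.4, 0.7, -0.5]
finger_gap: 0.0856
```

```bash
python3 go.py .5445 .0022 .265; python3 -c "
from h import *
for n in ('wrist','top','scene'): cap(n,n+'1.png')"
```

```text
units [-0.074  1.117  0.056] yaw [-89.14  -0.59 172.29] [0.5406 0.0082 0.3487] j6 [-0.13  0.24  0.28  1.61 -0.01 -1.57] [-0.4  0.7 -0.5] [ 0.05 -0.01 -0.04] 0.0855753836764184 3.35
```

View pics/wrist1.png

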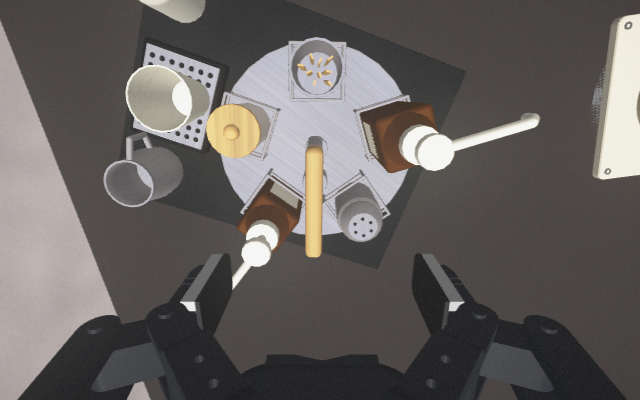

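View pics/scene1.png

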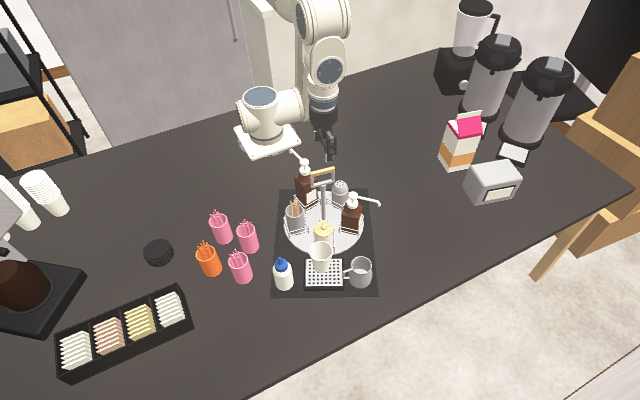

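The wrist view shows the grip bar upright in the picture at about (314,200), parallel to the pads and centred between them at (322). The scene view shows nothing disturbed. I'll go down and close.

Call:
servo_tool(motion="-0.07 0.3 0.06 0 1; 0 0.4 0 0 1; 0 0.3 0 0 1; 0 0.14 0 0 1; 0 0 0 0 1")

```text
clock: 4.12
position: [0.5405, 0.01, 0.2654]
tool_rot: [-1.557, -0.004, 3.018]
wrist_force: [-0.5, 0.0, -0.1]
finger_gap: 0.0853
```

```bash
python3 go.py .5445 .0022 .263; python3 -c "
from h import *
for n in ('wrist',): cap(n,n+'2.png')"
```

```text
units [-0.066  0.033  0.096] yaw [-89.2   -0.22 172.91] [0.5405 0.01   0.2654] j6 [-0.13  0.24  0.06  1.4  -0.01 -1.58] [-0.5  0.  -0.1] [-0.01 -0.02 -0.04] 0.0853226870598248 4.125
```

View pics/wrist2.png

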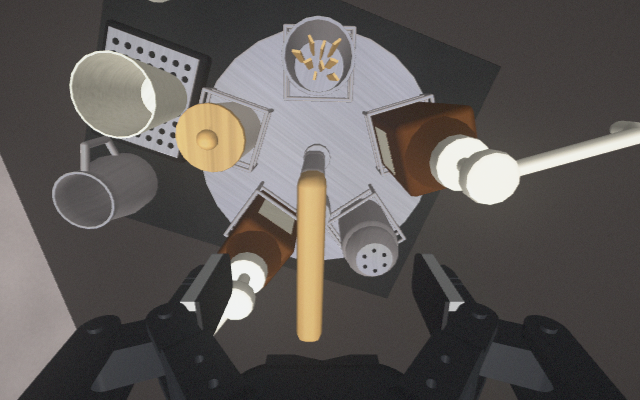

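Call:
servo_tool(motion="-0.07 0.02 0.1 0.05 1; 0 0 0 0 1")

```text
clock: 4.42
position: [0.5459, 0.0015, 0.2662]
tool_rot: [-1.557, 0.0, 2.99]
wrist_force: [0.4, -0.3, 0.2]
finger_gap: 0.0857
```

```bash
python3 go.py .5445 .0022 .263
```

```text
units [ 0.02   0.042 -0.007] yaw [-8.9190e+01  1.0000e-02  1.7131e+02] [0.5459 0.0015 0.2662] j6 [-0.14  0.25  0.07  1.4  -0.01 -1.56] [ 0.4 -0.3  0.2] [ 0.06  0.04 -0.01] 0.08568890162457912 4.425
```

Call:
servo_tool(motion="0 0.03 0 0 -1; 0 0 0 0 -1; 0 0 0 0 -1; 0 0 0 0 -1; 0 0 0 0 -1; 0 0 0 0 -1; 0 0 0 0 -1; 0 0 0 0 -1")

```text
clock: 5.42
position: [0.5447, 0.0013, 0.2643]
tool_rot: [-1.556, -0.002, 2.99]
wrist_force: [-2.3, -0.7, 1.1]
finger_gap: 0.0111
```

```bash
python3 go.py .5445 .0022 .263; python3 -c "
from h import *
for n in ('wrist','top','scene'): cap(n,n+'3.png')"
```

```text
units [ 0.004  0.018 -0.012] yaw [-8.9180e+01 -1.0000e-01  1.7129e+02] [0.5447 0.0013 0.2643] j6 [-0.14  0.25  0.07  1.39 -0.01 -1.56] [-2.3 -0.7  1.1] [0.01 0.19 0.01] 0.011079335886353101 5.425
```

View pics/wrist3.png

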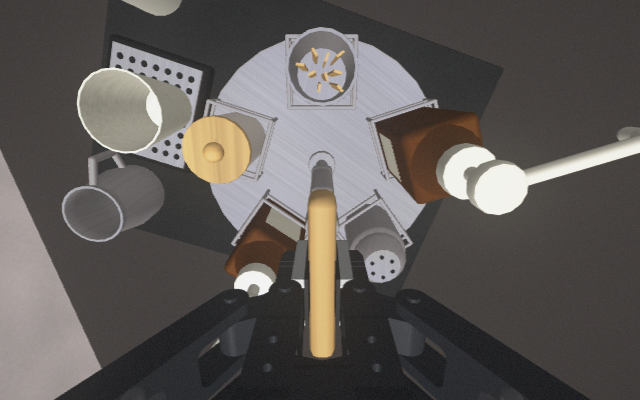

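Gripped at a gap of 11 mm, with the bar at (322,270) between the pads. I'll turn it gently clockwise, which is a positive turn.

Call:
servo_tool(motion="0 0 0 0.06 -1; 0 0 0 0.1 -1; 0 0 0 0.15 -1; 0 0 0 0.15 -1; 0 0 0 0.15 -1; 0 0 0 0.15 -1; 0 0 0 0.15 -1; 0 0 0 0.15 -1; 0 0 0 0.1 -1; 0 0 0 0 -1")

```text
clock: 6.82
position: [0.5445, 0.0013, 0.2643]
tool_rot: [-1.558, 0.007, 2.351]
wrist_force: [-1.1, -0.4, 0.8]
finger_gap: 0.0113
```

```bash
python3 go.py .5445 .0022 .263
```

```text
units [ 0.008  0.017 -0.008] yaw [-89.26   0.37 134.72] [0.5445 0.0013 0.2643] j6 [-0.14  0.25  0.07  1.39 -0.01 -0.92] [-1.1 -0.4  0.8] [0.04 0.45 0.02] 0.011314811718952242 6.825
```

Call:
servo_tool(motion="0 0 0 0.06 -1; 0 0 0 0.1 -1; 0 0 0 0.15 -1; 0 0 0 0.15 -1; 0 0 0 0.15 -1; 0 0 0 0.15 -1; 0 0 0 0.15 -1; 0 0 0 0.1 -1; 0 0 0 0 -1")

```text
clock: 7.95
position: [0.5444, 0.0015, 0.2643]
tool_rot: [-1.563, 0.011, 1.801]
wrist_force: [-0.1, -1.2, 1.2]
finger_gap: 0.0112
```

```bash
python3 go.py .5445 .0022 .263
python3 - <<'E'
from h import *
for n in ('wrist','top','scene'): cap(n,n+'4.png')
a=cv2.imread('pics/scene4.png')[135:300,260:400]; b=cv2.imread('pics/top4.png')[120:280,250:410]
cv2.imwrite('pics/cs4.png',cv2.resize(a,None,fx=3.6,fy=3.6,interpolation=3)); cv2.imwrite('pics/ct4.png',cv2.resize(b,None,fx=3.7,fy=3.7,interpolation=3))
E
```

```text
units [ 0.009  0.018 -0.003] yaw [-89.55   0.66 103.18] [0.5444 0.0015 0.2643] j6 [-0.14  0.25  0.07  1.4  -0.01 -0.37] [-0.1 -1.2  1.2] [ 0.24  0.48 -0.08] 0.01120782067978005 7.95
```

View pics/cs4.png

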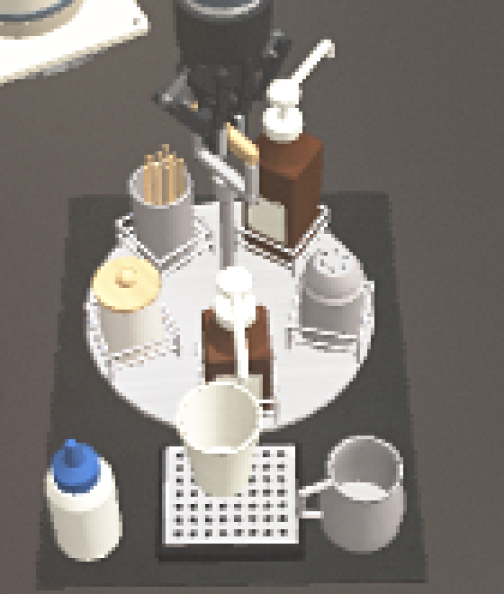

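View pics/ct4.png

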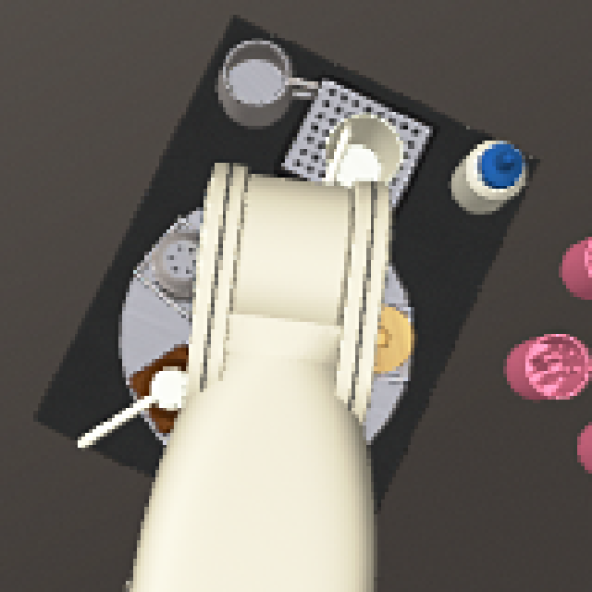

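Call:
servo_tool(motion="0 0 0 0.06 -1; 0 0 0 0.1 -1; 0 0 0 0.07 -1; 0 0 0 0 -1; 0 0 0 0 -1")

```text
clock: 8.72
position: [0.5444, 0.0015, 0.2643]
tool_rot: [-1.564, 0.012, 1.676]
wrist_force: [-0.9, -1.8, 1.7]
finger_gap: 0.0108
```

```bash
python3 go.py .5445 .0022 .263
python3 - <<'E'
from h import *
for n in ('wrist','top','scene'): cap(n,n+'5.png')
a=cv2.imread('pics/scene5.png')[195:295,280:380]; b=cv2.imread('pics/top5.png')[140:190,310:390]; w=cv2.imread('pics/wrist5.png')
cv2.imwrite('pics/cs5.png',cv2.resize(a,None,fx=6,fy=6,interpolation=3)); cv2.imwrite('pics/ct5.png',cv2.resize(b,None,fx=8,fy=8,interpolation=3))
E
```

```text
units [ 0.009  0.018 -0.002] yaw [-89.64   0.71  96.04] [0.5444 0.0015 0.2643] j6 [-0.14  0.25  0.07  1.4  -0.01 -0.25] [-0.9 -1.8  1.7] [ 0.28  0.49 -0.06] 0.010773924313787325 8.725
```

View pics/cs5.png

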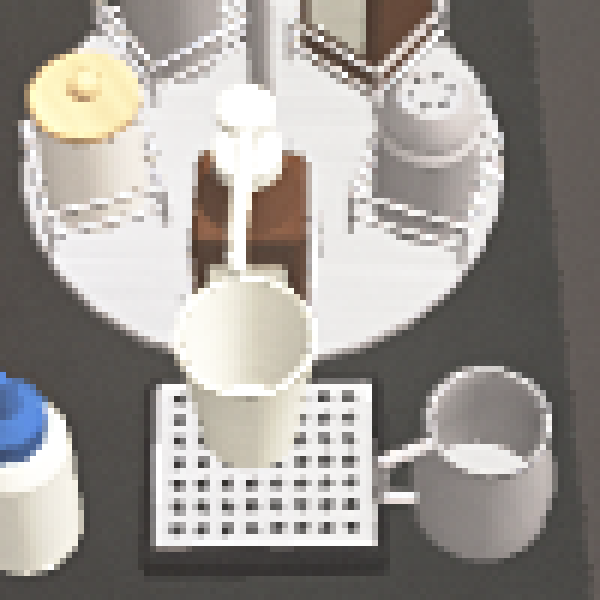

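View pics/ct5.png

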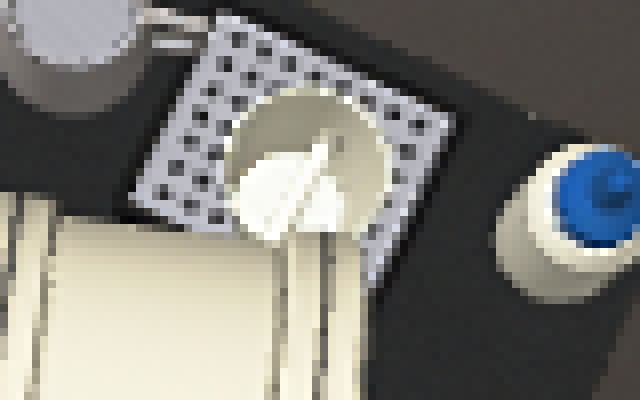

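View pics/wrist5.png

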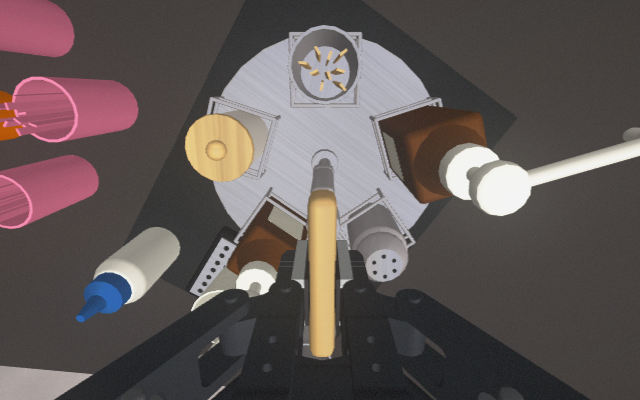

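Run:
```python
from m import *
S=dict(np.load('pics/scene5.npz'));T=dict(np.load('pics/top5.npz'))
tt=lambda u,v:((u+.5)/8+310-.5,(v+.5)/8+140-.5); ts=lambda u,v:((u+.5)/6+280-.5,(v+.5)/6+195-.5)
ax=np.array([.5445,.0022])
f=lambda p:(p.round(4),np.hypot(*(p[:2]-ax)).round(4),np.degrees(np.arctan2(*(p[:2]-ax)[::-1])).round(2))
print('spout top',f(plane(T,*tt(322,138),.178)))
print('cup top',f(plane(T,*tt(309,166),.121)))
print('cup sc',f(plane(S,*ts(244,333),.121)))
for z in (.172,.185):print('arm sc near rim',f(plane(S,*ts(237,270),z)))
# predicted pixel of spout over cup
a=np.radians(-29.5);
for da in(-5,0,5):
  p=ax+.185*np.array([np.cos(a+np.radians(da)),np.sin(a+np.radians(da))]);X=[*p,.178]
  q=proj(S,X);r=proj(T,X);print(da,'sc',(q-[280,195])*6,'top',(r-[310,140])*8)
# brighten
c=S['img'][195:295,280:380][:,:,::-1];g=c[30:80,20:60].astype(float);g=np.clip((g-150)*2.4,0,255).astype(np.uint8)
cv2.imwrite('pics/b5.png',cv2.resize(g,None,fx=12,fy=12,interpolation=0))
```

```text
spout top (array([ 0.7088, -0.0891,  0.178 ]), np.float64(0.1879), np.float64(-29.06))
cup top (array([ 0.7083, -0.0892,  0.121 ]), np.float64(0.1875), np.float64(-29.16))
cup sc (array([ 0.7053, -0.0876,  0.121 ]), np.float64(0.1842), np.float64(-29.18))
arm sc near rim (array([ 0.7007, -0.0878,  0.172 ]), np.float64(0.1803), np.float64(-29.95))
arm sc near rim (array([ 0.7087, -0.0914,  0.185 ]), np.float64(0.189), np.float64(-29.7))
-5 sc [203.73103739 266.79022034] top [352.73211925 162.68690996]
0 sc [236.62027564 268.78346763] top [318.29915414 142.45905467]
5 sc [269.67329015 268.37326564] top [282.27863658 125.26476484]
```

View pics/b5.png

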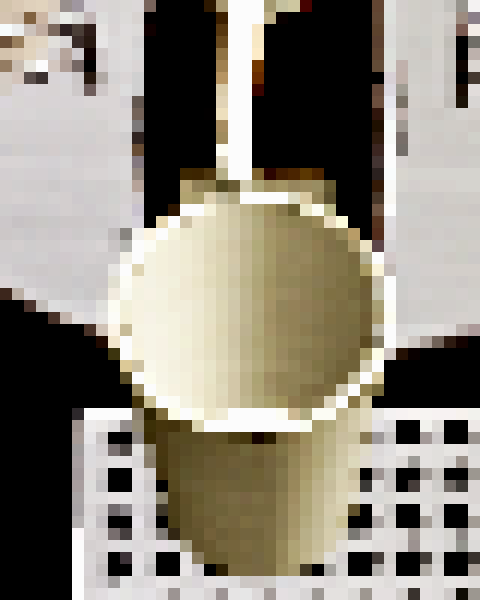

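Both views put the spout's bearing within about 1° (3 mm) of the cup middle. I'll hold for a moment, check again and hand in.

Call:
servo_tool(motion="0 0 0 0 -1; 0 0 0 0 -1; 0 0 0 0 -1; 0 0 0 0 -1; 0 0 0 0 -1; 0 0 0 0 -1")

```text
clock: 9.62
position: [0.5445, 0.0015, 0.2643]
tool_rot: [-1.565, 0.012, 1.676]
wrist_force: [-1.0, -0.6, 1.4]
finger_gap: 0.011
```

```bash
python3 go.py .5445 .0022 .263
python3 - <<'E'
from h import *
for n in('top','scene'):
    a=cap(n,n+'6.png')['img'].astype(int);b=np.load('pics/%s5.npz'%n)['img'].astype(int);print(n,'px changed',(abs(a-b).max(2)>25).sum())
    if n=='scene':
        z=np.load('pics/scene0.npz')['img'].astype(int);d=abs(a-z).max(2)>40
        for k,(u0,u1,v0,v1) in dict(cup=(305,335,250,275),jug=(345,375,258,290),squeeze=(270,297,258,292),carton=(435,490,105,175),lids=(140,178,235,270)).items(): print(k,d[v0:v1,u0:u1].sum())
E
```

```text
units [ 0.009  0.018 -0.002] yaw [-89.64   0.71  96.05] [0.5445 0.0015 0.2643] j6 [-0.14  0.25  0.07  1.4  -0.01 -0.25] [-1.  -0.6  1.4] [ 0.25  0.43 -0.14] 0.011024675603511995 9.625
top px changed 15
scene px changed 14
cup 4
jug 0
squeeze 0
carton 0
lids 0
```

```bash
python3 -c "
from h import *
print(ctrl.finish_job())"
```

```text
the job is handed in; nothing more can be done
None
```

I gripped the handle's bar from above and turned the carousel about 75° clockwise in gentle steps. The shorter bottle's spout is now over the cup. I handed the job in at about 9.7 s, still holding the handle; no verdict was reported.

**Last checks:**
- **Spout over cup:** the top view puts the spout mouth at (0.709, -0.089) and the cup mouth at (0.708, -0.089), under 1 mm apart. In the scene view the spout's tip blends into the white cup. Its arm there points within about 1° (3 mm) of the cup's middle. The two views differ by about 3 mm on where the cup's centre is. Both differences are well inside the 18 mm limit.
- **Standing still:** the tool's yaw stayed at 96.05° over the last second, and the pictures before and after are practically the same.
- **Grip:** the fingers stopped at an 11 mm gap on the 12 mm bar, closed with the fixed grip force. I have no direct reading of the contact force.
- **Other things:** the jug, squeeze bottle, carton and lid stack show no pixel change from the start, and the cup shows 4 pixels. The jars and bottles look upright in their pockets in the last views. The wrist force readings after each move showed no knock.

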